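Dock the long-parts box and draw the bar out of its hatch

TASK

Push the loose blue long-parts box along the bench until it sits square and flush in the corner of the metal stop, touching both of its arms, with the bar still inside it. Then take the long aluminium bar out through the hatch in the box's top, tilting it because it is longer than the hatch, and finish with the gripper holding the bar still, all of it at least 6 cm above the top of the box; do not put it down or let go. The box must stay flat and flush in its corner, and leave the other things on the bench alone.

Things in the scene. Friction and masses are not known exactly. Their poses are not given: they have to be found in the camera images.
- fence: L-shaped corner stop of pale steel strip, fixed to the bench, 30 mm tall. Origin on the bench at the inside corner. Long arm: 300 mm along its +y, inner face at x = 0, for the box's far long side. Short arm: 120 mm along its -x, inner face at y = 0, for the box's right end. Flat bolted flanges 20 mm wide outside the arms. Its x points away from the robot within 10 degrees.
- box: loose blue plastic box, about 0.75 kg, 150 (its x) x 330 (its y) x 59 mm high, walls and floor 5 mm, inside 140 x 320 mm, part-covered top with a hatch. Origin at the centre of its underside. Starts 20 to 70 mm short of both arms of the stop and up to 10 degrees askew to it; docked, its axes line up with the stop's and its origin is at x = -75, y = +165 mm of the stop's frame.
- box_hatch (a point): centre of the hatch in the box's top, 59 mm above the box's underside. The hatch is 180 mm along the box (its y from -90 to +90 mm) by the full inside width of 140 mm. Beyond it, over each end, a fixed cover 4 mm thick, underside 55 mm above the bench.
- box_corner (a point): bottom corner of the box at its x = +75, y = -165 mm; it goes into the inside corner (origin) of the stop
- box_left_corner (a point): bottom corner of the box at its x = +75, y = +165 mm; it goes against the long arm of the stop
- bar: straight square aluminium bar, 20 x 20 mm, 230 mm long, about 0.12 kg, lying loose on the box's floor (5 mm above the bench) along the box, ends usually hidden under the covers; a black rubber sleeve 40 mm long marks its middle. Origin at the centre of its underside; y along it, z up. It may slide inside the box as the box is pushed.
- bar_left_end (a point): centre of the bar's end face at its y = +115 mm, 10 mm above its underside
- bar_right_end (a point): centre of the bar's end face at its y = -115 mm, 10 mm above its underside
- short_bar: bystander: plain square aluminium bar, only 120 mm long, 20 x 20 mm, lying on the bench to the right; origin at the centre of its underside, y along it
- bracket: bystander: steel angle bracket, 60 x 40 mm foot, 54 mm tall, on the bench right of the box; origin under the foot's centre
- tape: bystander: cardboard-coloured roll, 90 mm across, 40 mm tall, on the bench to the left; origin at the centre of its underside
- jar: bystander: jar, 56 mm across, 75 mm tall, on the bench beyond the box; origin at the centre of its underside
- screwdriver: bystander: screwdriver lying far right on the bench; origin under its middle
- hardware_bin: bystander: open blue picking bin 150 x 100 x 65 mm with bolts, on the bench to the left; origin at the centre of its underside
- wheel: bystander: black castor wheel lying flat, 60 mm across, 24 mm thick, beyond the stop; origin at the centre of its underside
Mind the look-alikes: they are no part of the job. Leave any purple or turquoise look-alike of the bar alone.

How it is judged:
On the way, in this order (a step that is already met when the one before it is completed fails the run):
1. the box sits square and flush in the corner of the stop, with the bar still inside (x of box_corner in the frame of fence between -0.006 and 0.004 m and y of box_corner in the frame of fence between -0.004 and 0.006 m and x of box_left_corner in the frame of fence between -0.006 and 0.004 m and angle between box's own z axis and vertical below 0.04 rad and height (world z) of box below 0.005 m and height (world z) of each of bar_left_end, bar_right_end below 0.05 m), for 0.2 s.
2. the bar, gripped, has passed up through the hatch: both ends are above the covers, the box still docked (x of box_corner in the frame of fence between -0.006 and 0.004 m and y of box_corner in the frame of fence between -0.004 and 0.006 m and x of box_left_corner in the frame of fence between -0.006 and 0.004 m and angle between box's own z axis and vertical below 0.04 rad and height (world z) of box below 0.005 m and height (world z) of each of bar_left_end, bar_right_end above 0.07 m and contact force between the fingers and bar above 1 N), for 0.1 s.
At the end, for the whole second after the job is handed in: The fingers hold the bar still (under 30 mm/s), the centres of both its ends more than 56 mm above the top of the box (115 mm above the bench), not touching the box; the box is flat on the bench with its corner and far long side within 6 mm of the stop's two arms (x of box_corner in the frame of fence between -0.006 and 0.004 m and y of box_corner in the frame of fence between -0.004 and 0.006 m and x of box_left_corner in the frame of fence between -0.006 and 0.004 m and angle between box's own z axis and vertical below 0.04 rad and height (world z) of box below 0.005 m and height (world z) of each of bar_left_end, bar_right_end above 0.115 m and contact force between the fingers and bar above 1 N and contact force between bar and box below 0.1 N and linear speed of bar below 0.03 m/s); the arm keeps its last pose, push and grip.
It fails at once if a bystander moved by more than 20 mm (distance of any of short_bar, bracket, tape, jar, screwdriver, hardware_bin, wheel from where it was at the start of the episode above 0.02 m).
It fails at once if the box tipped by more than 9 degrees (angle between box's own z axis and vertical above 0.16 rad).
It also fails if it takes over 72 s, if anything falls off the work surface, if the arm or the gripper's body presses on something with over 40 N, if the wrist force passes 120 N, or if a joint passes its speed limit or range.

ROBOT

A 6-joint arm with a two-finger parallel gripper is mounted at the origin on the work surface. World frame = base frame: x ahead of the robot, y to its left, z up, the work surface at z = 0. Lengths are in m, angles in rad, forces in N, time in s.
With the tool pointing down it reaches from about 0.35 to 0.975 m from the base axis. Payload 4.9 kg.
Tool frame: the origin (TCP) lies at the very end of the fingers, on their centre line; the grasp point (between the pads) lies 19 mm behind it; z points along the fingers, y is the line along which they close (so a half turn about z gives the same grasp; the last joint's range is limited). The gripper opens to 85 mm and grips with 20 to 120 N. Pads are 22 mm wide; open, the fingers measure 114 mm over their backs; the gripper's body (76 mm by 85 mm) begins 54 mm behind the grasp point. The pads swing forward as they close: fully open they stand 13 mm farther back than shut.
Start: joints at [-1.374, 0.053, 1.613, -0, 1.476, -0.119], TCP at [0.194, -0.594, 0.231] pointing down, gripper open.
Joint ranges: [-3.01, 3.01], [-1.01, 2.22], [0.06, 2.58], [-1.02, 4.17], [0.09, 2.62], [-3.14, 3.14]. Speed limits (rad/s): [2.57, 2.57, 3.14, 3.14, 3.14, 3.14].

INTERFACE

Orientations are given as a unit quaternion [w, x, y, z].
In Python, from plant import state, optics, ticket, nets gives the robot as it stands. The module is installed in compiled form; this text tells all that it offers.
- The arm moves only by the shell command python3 -m inch 'ROWS' [OPENING]. ROWS is JSON, a list of rows, each an object of numbers: "dx", "dy", "dz": the shift along the tool's x, y, z as a fraction of full scale; "rx", "ry", "rz": the turn, a rotation vector about the tool's x, y, z as a fraction of full scale. In form: [{"dx": .., "dy": .., "dz": .., "rx": .., "ry": .., "rz": ..}, ...]. A call has 1 to 5 rows; each row is the pose to reach, as a shift and turn from the pose commanded when the call began, along the tool's axes at that moment; what a row does not reach only later rows make up. Full scale, the value 1, is 0.8 m for a shift and 1.5 rad for a turn. A row lasts 1/10 s, in which the tool goes at most 50 mm and 8.59 degrees, less where a joint would pass 70% of its speed; a pose out of reach is approached as far as the arm can. A call with a number of a shift or a turn outside -1 to 1 is refused whole. A call with a gripper value outside its range is refused whole. OPENING is the opening, from -1 (shut) to 1 (fully open), set as the call begins (- or left out, the last holds). The fingers move at their own pace and stop on an object; the grip force is fixed at half the most. Time passes only in rows, so rows that repeat a pose let the fingers close. It gives the time, the measured TCP pose, the force, the opening and the grip force at its end, in the units of the state.
- state(): the state, without advancing time (a new reading comes with each control period).
- optics.grab_frame(name): name is "scene" or "side" or "wrist"; returns the picture (400x640x3 uint8, red, green, blue); there is no depth.
- optics.camera_info(name): a dict with "fx", "fy", "cx", "cy" (pixels), "R" (3x3) and "t" (3): a world point X has camera coordinates R X + t. Camera axes: x right, y down, z forward; pixel columns grow to the right and rows downward; lengths in m; the calibration is good to about 2 mm. A picture is of the moment at which its call begins: read the wrist's pose just before it. camera_info takes no time and is no camera call; for the wrist camera it gives the pose at the moment of the call.
- ticket.job_done(): hands the job in; it is judged then, once.
Trained networks look in the newest picture that a camera, given by its name, has taken for a name from the list of things; names that differ only in an ending like _2 or _b are one class to them, and where a whole thing is asked for, a point or a joint stands for the part that bears it (a point fixed in the world has none). Each returns a list of dicts, best first, with "confidence" (0 to 1); they miss things now and then, are a little off and sometimes report something else, mostly with a low value. They report only what shows in the picture. A call takes as long as a camera call. They do not tell look-alikes from the thing itself.
- nets.boxes_of(camera, name): "bbox" ([centre column, centre row, width, height] in pixels, round what is visible of it).
- nets.outline_of(camera, name): "pixels" (400x640 bool, what is visible of it) and "bbox" ([centre column, centre row, width, height] in pixels, round what is visible of it).
The state is a dict: "time": time; "joint_pos": joint angles; "joint_vel": joint speeds; "joint_efforts": joint torques, N m; "tool_pos": TCP position; "tool_rot": TCP orientation; "contact_force": force on the tool from outside, world axes, zero at the start; "ft_torque": the same for the moment, N m; "gripper_width": opening from 0.0 (shut) to 1.0 (fully open); "grasp_force": force on a finger pad.
Only numpy, scipy, OpenCV 4.12 (cv2) and the standard library are available. Lean on these libraries where they do the work, as an engineer would, in place of code of your own. Each camera call takes 0.05 s, during which the arm holds its last target. There are 200 camera calls.

## Working session

There is one attempt and no reset: what is moved stays moved. The work goes in short steps, Python scripts to look and compute and a shell command to move; the robot and the scene stay as the last step left them, time stands still between calls to the robot, and variables do not carry over. Pictures are saved under pics/ and viewed, at most 10 in all, crops included, and the job is handed in when it is done.

```bash
mkdir -p pics; cat > h.py <<'E'
import numpy as np, cv2
from plant import state, optics, ticket, nets
from scipy.spatial.transform import Rotation as Ro
def proj(c,P):
    X=np.asarray(c["R"])@np.asarray(P,float).T+np.asarray(c["t"])[:,None]
    return np.stack([c["fx"]*X[0]/X[2]+c["cx"],c["fy"]*X[1]/X[2]+c["cy"]],1)
def ray(c,uv,z):
    R=np.asarray(c["R"]);t=np.asarray(c["t"]);o=-R.T@t
    uv=np.atleast_2d(uv).astype(float)
    d=np.stack([(uv[:,0]-c["cx"])/c["fx"],(uv[:,1]-c["cy"])/c["fy"],np.ones(len(uv))],1)@R
    return o+d*((z-o[2])/d[:,2])[:,None]
def save(n,im,crop=None,s=1):
    if crop: im=im[crop[1]:crop[3],crop[0]:crop[2]]
    cv2.imwrite("pics/"+n,cv2.resize(im[:,:,::-1],None,fx=s,fy=s,interpolation=cv2.INTER_CUBIC))
E
python3 - <<'E'
from h import *
for n in("scene","side"):
    im=optics.grab_frame(n);save(n+".png",im);np.save(n+".npy",im)
    c=optics.camera_info(n);print(n,c["fx"],-np.asarray(c["R"]).T@np.asarray(c["t"]))
s=state();print(s)
E
```

```text
scene 440.7187393970355 [ 1.50768379 -0.12766951  1.07000902]
side 512.9323016194644 [1.19323375 1.08531565 1.02929933]
{'time': 0.1, 'joint_pos': array([-1.37398191e+00,  5.32816068e-02,  1.61418034e+00, -1.44364195e-05,
        1.47602257e+00, -1.19007056e-01]), 'joint_vel': array([ 0.00052281, -0.001205  , -0.00284428, -0.00154921, -0.00121776,
        0.00112804]), 'joint_efforts': array([-1.07459611e-03, -3.94906425e+01, -3.71362209e+01, -2.15234272e-04,
        3.96691423e-03, -1.29313392e-06]), 'tool_pos': array([ 0.19400147, -0.59351786,  0.23017757]), 'tool_rot': array([-9.44935832e-04,  9.87557436e-01,  1.57255893e-01, -4.39706478e-05]), 'contact_force': array([-0.58615537,  0.37384883,  0.20076207]), 'ft_torque': array([-0.03777284,  0.05864867, -0.05363626]), 'grasp_force': 0.0, 'gripper_width': 0.9978220890636138}
```

View pics/scene.png

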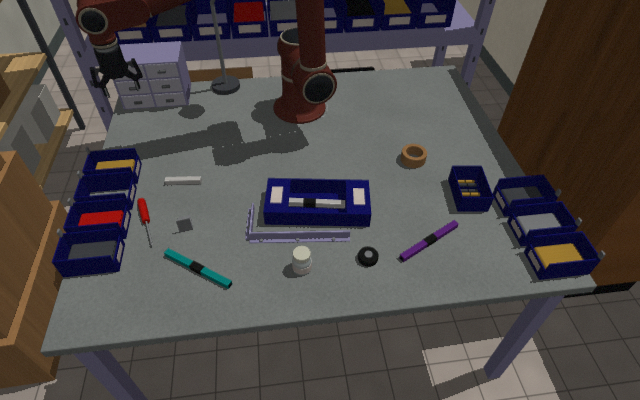

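View pics/side.png

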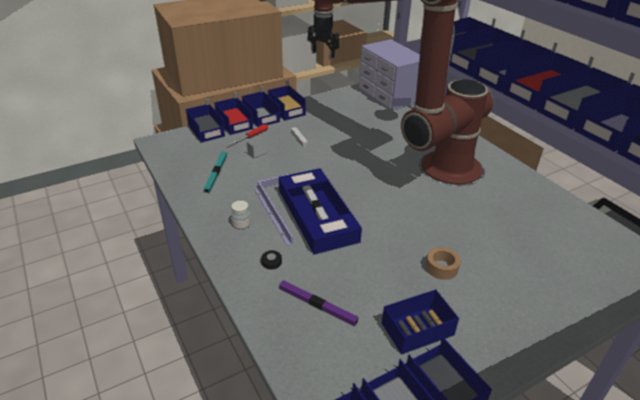

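The scene picture shows the blue box at (318,202), with the bar at (317,203) and its black sleeve. The stop's corner is near (250,240), and its arms run to (350,238) and (250,208). The turquoise (198,267) and purple (430,240) bars lie outside the box and are look-alikes; so is the short white bar at (183,181). The side picture agrees: box at (318,210), stop at (275,210).

```bash
python3 - <<'E'
from h import *
im=np.load("scene.npy");save("c1.png",im,(235,165,385,255),5)
for n in("scene","side"):
    for k in("box","fence","bar","bracket","short_bar","jar","wheel"):
        r=nets.outline_of(n,k)
        if r:
            np.save(f"m_{n}_{k}.npy",r[0]["pixels"])
            print(n,k,[(round(q["confidence"],2),np.round(q["bbox"]).astype(int).tolist()) for q in r[:3]],ray(optics.camera_info(n),r[0]["bbox"][:2],.02).round(3))
E
```

```text
scene box [(0.95, [316, 203, 104, 48]), (0.67, [472, 188, 45, 52])] [[ 0.554 -0.001  0.02 ]]
scene fence [(0.64, [297, 224, 106, 35])] [[ 0.634 -0.072  0.02 ]]
scene bar [(0.94, [431, 244, 58, 38]), (0.66, [315, 204, 54, 14]), (0.55, [198, 270, 65, 41])] [[0.76  0.317 0.02 ]]
scene bracket [(0.79, [181, 225, 17, 19]), (0.46, [318, 202, 56, 12]), (0.21, [414, 157, 34, 25])] [[ 0.594 -0.425  0.02 ]]
scene short_bar [(0.81, [183, 182, 39, 8])] [[ 0.406 -0.434  0.02 ]]
scene jar [(0.74, [303, 260, 18, 30])] [[ 0.773 -0.068  0.02 ]]
scene wheel [(0.82, [368, 255, 24, 24])] [[0.777 0.124 0.02 ]]
side box [(0.7, [319, 211, 89, 84])] [[0.555 0.01  0.02 ]]
side fence [(0.81, [272, 211, 44, 69])] [[ 0.684 -0.06   0.02 ]]
side bar [(0.78, [315, 203, 20, 32]), (0.55, [215, 172, 23, 41])] [[ 0.548 -0.03   0.02 ]]
side short_bar [(0.59, [300, 138, 19, 18])] [[ 0.4  -0.41  0.02]]
side jar [(0.62, [239, 217, 21, 30]), (0.32, [444, 263, 31, 33])] [[ 0.787 -0.084  0.02 ]]
side wheel [(0.64, [270, 261, 25, 21]), (0.18, [313, 202, 20, 36])] [[0.785 0.137 0.02 ]]
```

View pics/c1.png

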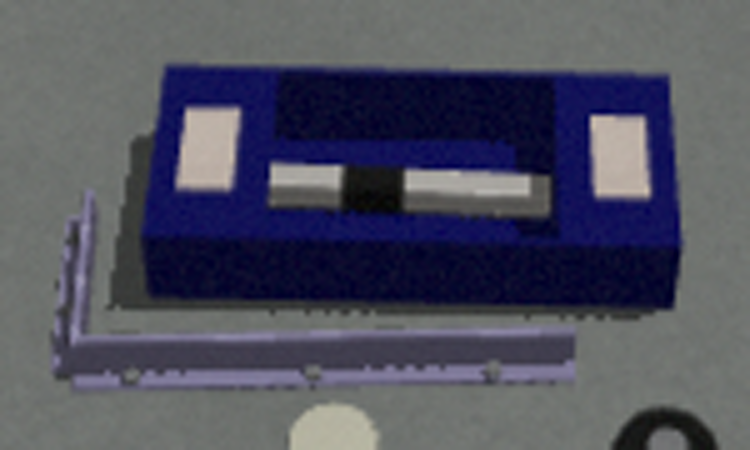

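The enlarged crop confirms the bar: bare aluminium with a black sleeve at crop (373,190), inside the box. Its right-hand end is visible at crop (550,195) and its left end is hidden under the cover. In the crop, the box's top corners are (165,65), (670,75), (680,243) and (143,238). The stop's upper edge runs from (75,340) to (575,328). Next I fit the poses.

```bash
python3 - <<'E'
from h import *
from scipy.optimize import least_squares
c=optics.camera_info("scene")
px=lambda a:np.array(a,float)/5+[235,165]-.1
loc=np.array([[-75,-165,59],[-75,165,59],[75,165,59],[75,-165,59],[75,-165,0],[75,165,0]])/1e3
uv=px([[165,65],[670,75],[680,243],[143,238],[147,297],[675,307]])
def T(p,l):
    R=Ro.from_euler("z",p[2]).as_matrix();return l@R.T+[p[0],p[1],0]
r=least_squares(lambda p:(proj(c,T(p,loc))-uv).ravel(),[.55,0,0]);B=r.x
print("box",B.round(4),np.degrees(B[2]).round(2),r.fun.round(1))
# fence: top of long arm ends, short end
fl=np.array([[0,0,30],[0,300,30],[-120,0,30]])/1e3
fu=px([[80,338],[575,328],[91,190]])
r=least_squares(lambda p:(proj(c,T(p,fl))-fu).ravel(),[.65,-.15,0]);F=r.x
print("fence",F.round(4),np.degrees(F[2]).round(2),r.fun.round(1))
i=lambda P:Ro.from_euler("z",-F[2]).apply(np.r_[P,0]-np.r_[F[:2],0]).round(4)
for l in([75,-165],[75,165],[-75,165],[-75,-165]):
    w=T(B,np.array([[*l,0]])/1e3)[0];print(l,w.round(3),i(w[:2]))
print("bar sleeve,+end",ray(c,px([[373,178],[532,185]]),.025).round(3))
print(state()["tool_pos"])
E
```

```text
box [ 0.5581  0.0033 -0.1476] -8.46 [-0.1 -0.2 -0.4 -0.4  0.6  0.5 -0.4 -0.4  0.4  0.2 -0.2  0.1]
fence [ 0.659  -0.2134 -0.0984] -5.64 [-0.3 -0.   0.2 -0.1  0.2  0.1]
[75, -165] [ 0.608 -0.171  0.   ] [-0.0549  0.0372  0.    ]
[75, 165] [0.657 0.155 0.   ] [-0.0387  0.3668  0.    ]
[-75, 165] [0.508 0.178 0.   ] [-0.1885  0.3742  0.    ]
[-75, -165] [ 0.46  -0.149  0.   ] [-0.2047  0.0446  0.    ]
bar sleeve,+end [[ 0.546 -0.022  0.025]
 [ 0.565  0.079  0.025]]
[ 0.19408681 -0.59406867  0.23129325]
```

```bash
cat >> h.py <<'E'
F=np.array([.659,-.2134,-.0984])
def f2w(p): return Ro.from_euler("z",F[2]).apply(np.r_[p,0])[:2]+F[:2]
def w2f(p): return Ro.from_euler("z",-F[2]).apply(np.r_[p[0]-F[0],p[1]-F[1],0])[:2]
def toolrot(): 
    q=state()["tool_rot"];return Ro.from_quat([q[1],q[2],q[3],q[0]])
def goal(xf,yf,z,xang,tilt=0):
    """xang: angle (deg) of tool x in the stop's frame, tilt about tool y (deg)"""
    s=state();R0=toolrot();a=np.radians(xang)+F[2]
    R1=Ro.from_matrix(np.array([[np.cos(a),np.sin(a),0],[np.sin(a),-np.cos(a),0],[0,0,-1]]))*Ro.from_euler("y",tilt,degrees=True)
    t=np.r_[f2w([xf,yf]),z]
    d=R0.inv().apply(t-s["tool_pos"]);w=(R0.inv()*R1).as_rotvec()
    print("t",round(s["time"],2),"at_f",w2f(s["tool_pos"]).round(4),"z",s["tool_pos"][2].round(4),"F",s["contact_force"].round(1),"->",t.round(3),"d",(d/.8).round(4),"r",(w/1.5).round(4),"mm",round(1e3*np.linalg.norm(d)),"deg",round(np.degrees(np.linalg.norm(w)),1))
E
python3 -c "
from h import *
goal(-.24,.19,.2,0)"
```

```text
t 0.8 at_f [-0.4253 -0.4245] z 0.2313 F [-0.4 -0.6  0.3] -> [ 0.439 -0.001  0.2  ] d [ 0.5211 -0.61    0.0392] r [-0.      0.      0.2761] mm 643 deg 23.7
```

```bash
python3 -m inch '[{"dx":0.52,"dy":-0.61,"dz":0.04,"rz":0.276},{"dx":0.52,"dy":-0.61,"dz":0.04,"rz":0.276},{"dx":0.52,"dy":-0.61,"dz":0.04,"rz":0.276},{"dx":0.52,"dy":-0.61,"dz":0.04,"rz":0.276},{"dx":0.52,"dy":-0.61,"dz":0.04,"rz":0.276}]' 1; python3 -c "
from h import *
goal(-.24,.19,.2,0)"
```

```text
t 0.8 at_f [-0.4253 -0.4245] z 0.2313 F [-0.4 -0.6  0.3] -> [ 0.439 -0.001  0.2  ] d [ 0.5211 -0.61    0.0392] r [-0.      0.      0.2761] mm 643 deg 23.7validation failed for argument at $[0]...
```

```bash
python3 -m inch '[{"dx":0.52,"dy":-0.61,"dz":0.04,"rx":0,"ry":0,"rz":0.276},{"dx":0.52,"dy":-0.61,"dz":0.04,"rx":0,"ry":0,"rz":0.276},{"dx":0.52,"dy":-0.61,"dz":0.04,"rx":0,"ry":0,"rz":0.276},{"dx":0.52,"dy":-0.61,"dz":0.04,"rx":0,"ry":0,"rz":0.276},{"dx":0.52,"dy":-0.61,"dz":0.04,"rx":0,"ry":0,"rz":0.276}]' 1; python3 -c "
from h import *
goal(-.24,.19,.2,0)"
```

```text
time: 1.3
tool_pos: [0.2894, -0.3614, 0.2188]
tool_rot: [0.0, 0.999, -0.049, 0.0]
contact_force: [1.0, -0.4, -0.3]
gripper_width: 1.004
grasp_force: 0.0
t 1.3 at_f [-0.3532 -0.1836] z 0.2188 F [ 1.  -0.4 -0.3] -> [ 0.439 -0.001  0.2  ] d [ 0.1413 -0.4671  0.0235] r [ 0.0002 -0.0003 -0.0004] mm 391 deg 0.0
```

```bash
python3 -m inch '[{"dx":0.141,"dy":-0.467,"dz":0.023,"rx":0,"ry":0,"rz":0},{"dx":0.141,"dy":-0.467,"dz":0.023,"rx":0,"ry":0,"rz":0},{"dx":0.141,"dy":-0.467,"dz":0.023,"rx":0,"ry":0,"rz":0},{"dx":0.141,"dy":-0.467,"dz":0.023,"rx":0,"ry":0,"rz":0},{"dx":0.141,"dy":-0.467,"dz":0.023,"rx":0,"ry":0,"rz":0}]' 1; python3 -c "
from h import *
goal(-.24,.19,.012,0)"
```

```text
time: 1.8
tool_pos: [0.3847, -0.1305, 0.2074]
tool_rot: [0.0, 0.999, -0.049, 0.001]
contact_force: [1.4, -0.7, 0.4]
gripper_width: 1.003
grasp_force: 0.0
t 1.8 at_f [-0.2811  0.0556] z 0.2074 F [ 1.4 -0.7  0.4] -> [ 0.439 -0.001  0.012] d [ 0.0509 -0.1682  0.2443] r [ 0.0004 -0.0011 -0.0002] mm 241 deg 0.1
```

```bash
python3 -m inch '[{"dx":0.051,"dy":-0.168,"dz":0.0,"rx":0,"ry":0,"rz":0},{"dx":0.051,"dy":-0.168,"dz":0.0,"rx":0,"ry":0,"rz":0},{"dx":0.051,"dy":-0.168,"dz":0.04,"rx":0,"ry":0,"rz":0},{"dx":0.051,"dy":-0.168,"dz":0.15,"rx":0,"ry":0,"rz":0},{"dx":0.051,"dy":-0.168,"dz":0.2,"rx":0,"ry":0,"rz":0}]' 1; python3 -c "
from h import *
goal(-.24,.19,.012,0)
im=optics.grab_frame('wrist');save('w1.png',im)"
```

```text
time: 2.3
tool_pos: [0.4394, -0.0014, 0.076]
tool_rot: [0.0, 0.999, -0.047, 0.002]
contact_force: [1.5, 0.3, -1.3]
gripper_width: 0.998
grasp_force: 0.0
t 2.3 at_f [-0.2393  0.1894] z 0.076 F [ 1.5  0.3 -1.3] -> [ 0.439 -0.001  0.012] d [-0.0012 -0.0008  0.08  ] r [ 0.0002 -0.0028  0.0025] mm 64 deg 0.3
```

View pics/w1.png

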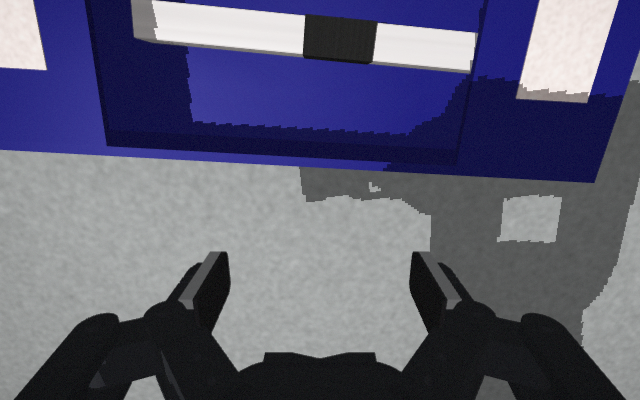

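The wrist picture shows the open fingers (row ~250) short of the box's near side (row ~165), with nothing in the way. Next: go down, then push.

```bash
python3 -m inch '[{"dx":0,"dy":0,"dz":0.04,"rx":0,"ry":0.0,"rz":0.0025},{"dx":0,"dy":0,"dz":0.08,"rx":0,"ry":-0.002,"rz":0.0025},{"dx":0.012,"dy":0,"dz":0.08,"rx":0,"ry":-0.002,"rz":0.0025},{"dx":0.024,"dy":0,"dz":0.08,"rx":0,"ry":-0.002,"rz":0.0025},{"dx":0.032,"dy":0,"dz":0.08,"rx":0,"ry":-0.002,"rz":0.0025}]' 1;  python3 -m inch '[{"dx":0.008,"dy":0,"dz":0,"rx":0,"ry":0,"rz":0},{"dx":0.016,"dy":0,"dz":0,"rx":0,"ry":0,"rz":0},{"dx":0.024,"dy":0,"dz":0,"rx":0,"ry":0,"rz":0},{"dx":0.032,"dy":0,"dz":0,"rx":0,"ry":0,"rz":0},{"dx":0.04,"dy":0,"dz":0,"rx":0,"ry":0,"rz":0}]'; python3 -c "
from h import *
goal(-.155,.19,.012,0)"
```

```text
time: 2.85
tool_pos: [0.4669, -0.0059, 0.015]
tool_rot: [0.0, 0.999, -0.051, 0.001]
contact_force: [-0.4, 0.2, 0.2]
gripper_width: 0.999
grasp_force: 0.0
time: 3.35
tool_pos: [0.4946, -0.0085, 0.0136]
tool_rot: [-0.0, 0.999, -0.051, -0.004]
contact_force: [-11.5, 1.0, 8.6]
gripper_width: 1.001
grasp_force: 5.8
t 3.35 at_f [-0.1837  0.1877] z 0.0136 F [-11.5   1.    8.6] -> [ 0.523 -0.009  0.012] d [ 0.0359 -0.0029  0.0018] r [ 0.0001  0.0051 -0.0019] mm 29 deg 0.5
```

```bash
python3 -m inch '[{"dx":0.007,"dy":0,"dz":0,"rx":0,"ry":0,"rz":0},{"dx":0.014,"dy":0,"dz":0,"rx":0,"ry":0,"rz":0},{"dx":0.021,"dy":0,"dz":0,"rx":0,"ry":0,"rz":0},{"dx":0.025,"dy":0,"dz":0,"rx":0,"ry":0,"rz":0},{"dx":0.025,"dy":0,"dz":0,"rx":0,"ry":0,"rz":0}]'; python3 -c "
from h import *
goal(-.155,.19,.012,0)"
```

```text
time: 3.85
tool_pos: [0.5142, -0.0103, 0.0136]
tool_rot: [-0.0, 0.999, -0.051, -0.004]
contact_force: [-12.8, 1.2, 9.4]
gripper_width: 0.997
grasp_force: 6.0
t 3.85 at_f [-0.164   0.1879] z 0.0136 F [-12.8   1.2   9.4] -> [ 0.523 -0.009  0.012] d [ 0.0113 -0.0027  0.0019] r [-0.0001  0.0057 -0.002 ] mm 9 deg 0.5
```

```bash
python3 -m inch '[{"dx":0.003,"dy":0,"dz":0,"rx":0,"ry":0,"rz":0},{"dx":0.006,"dy":0,"dz":0,"rx":0,"ry":0,"rz":0},{"dx":0.009,"dy":0,"dz":0,"rx":0,"ry":0,"rz":0},{"dx":0.009,"dy":0,"dz":0,"rx":0,"ry":0,"rz":0}]'; python3 -c "
from h import *
goal(-.155,.19,.012,0)"
```

```text
time: 4.25
tool_pos: [0.5136, -0.0102, 0.0127]
tool_rot: [-0.001, 0.999, -0.051, -0.015]
contact_force: [-41.6, 3.0, 33.2]
gripper_width: 0.999
grasp_force: 21.3
t 4.25 at_f [-0.1646  0.188 ] z 0.0127 F [-41.6   3.   33.2] -> [ 0.523 -0.009  0.012] d [ 0.0121 -0.0026  0.0006] r [ 0.0001  0.0194 -0.0018] mm 10 deg 1.7
```

```bash
python3 -m inch '[{"dx":-0.05,"dy":0,"dz":-0.0,"rx":0,"ry":0,"rz":0},{"dx":-0.06,"dy":0,"dz":-0.06,"rx":0,"ry":0,"rz":0},{"dx":-0.06,"dy":0,"dz":-0.12,"rx":0,"ry":0,"rz":-0.1},{"dx":-0.06,"dy":0,"dz":-0.15,"rx":0,"ry":0,"rz":-0.2},{"dx":-0.06,"dy":0,"dz":-0.15,"rx":0,"ry":0,"rz":-0.3}]'; python3 -c "
from h import *
goal(-.07,.415,.12,90)"
```

```text
time: 4.75
tool_pos: [0.4798, -0.0072, 0.1403]
tool_rot: [0.002, 0.984, 0.176, 0.005]
contact_force: [0.4, 0.9, 0.0]
gripper_width: 1.0
grasp_force: 0.0
t 4.75 at_f [-0.1986  0.1876] z 0.1403 F [0.4 0.9 0. ] -> [0.63  0.206 0.12 ] d [ 0.2686 -0.1855  0.0269] r [ 0.007  -0.0036 -0.7455] mm 262 deg 64.1
```

```bash
python3 -m inch '[{"dx":0.268,"dy":-0.186,"dz":0.026,"rx":0,"ry":0,"rz":-0.745},{"dx":0.268,"dy":-0.186,"dz":0.026,"rx":0,"ry":0,"rz":-0.745},{"dx":0.268,"dy":-0.186,"dz":0.026,"rx":0,"ry":0,"rz":-0.745},{"dx":0.268,"dy":-0.186,"dz":0.026,"rx":0,"ry":0,"rz":-0.745},{"dx":0.268,"dy":-0.186,"dz":0.026,"rx":0,"ry":0,"rz":-0.745}]';  python3 -c "
from h import *
goal(-.07,.415,.12,90)"
```

```text
time: 5.25
tool_pos: [0.6216, 0.1991, 0.1143]
tool_rot: [-0.0, 0.851, 0.525, 0.001]
contact_force: [0.7, -1.2, -0.3]
gripper_width: 1.0
grasp_force: 0.0
t 5.25 at_f [-0.0777  0.4069] z 0.1143 F [ 0.7 -1.2 -0.3] -> [0.63  0.206 0.12 ] d [ 0.013   0.0054 -0.0071] r [ 0.0004 -0.0008 -0.2453] mm 13 deg 21.1
```

```bash
python3 -m inch '[{"dx":0.013,"dy":0.0054,"dz":0,"rx":0,"ry":0,"rz":-0.245},{"dx":0.013,"dy":0.0054,"dz":0,"rx":0,"ry":0,"rz":-0.245},{"dx":0.013,"dy":0.0054,"dz":0,"rx":0,"ry":0,"rz":-0.245},{"dx":0.013,"dy":0.0054,"dz":0,"rx":0,"ry":0,"rz":-0.245}]';  python3 -c "
from h import *
goal(-.07,.415,.012,90)
np.save('w.npy',optics.grab_frame('wrist'))
im=optics.grab_frame('scene');save('c2.png',im,(235,165,395,265),5)"
```

```text
time: 5.65
tool_pos: [0.6291, 0.2048, 0.114]
tool_rot: [-0.0, 0.743, 0.669, 0.0]
contact_force: [0.1, -0.1, -0.1]
gripper_width: 0.998
grasp_force: 0.0
t 5.65 at_f [-0.0709  0.4132] z 0.114 F [ 0.1 -0.1 -0.1] -> [0.63  0.206 0.012] d [0.0021 0.0011 0.1275] r [-0.     -0.0007 -0.0045] mm 102 deg 0.4
```

View pics/c2.png

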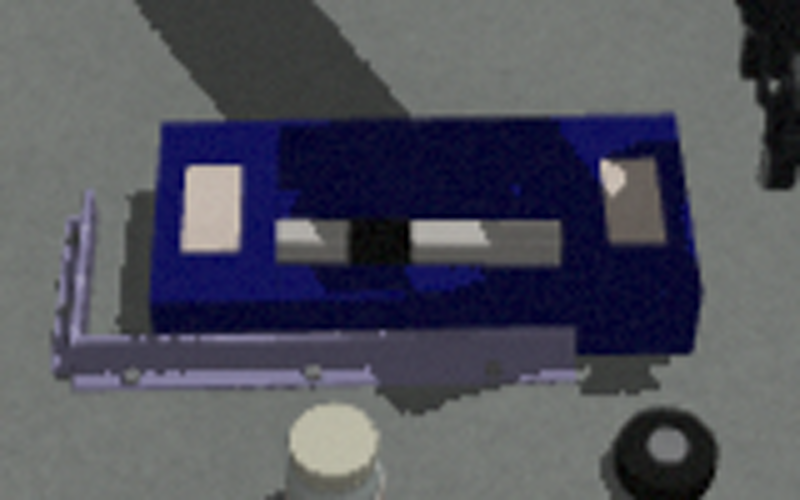

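The crop shows the box flush along the long arm (edge at crop rows 325–335), about 35 mm short of the short arm, with the bar still inside (sleeve at (380,240)). Next: push the left end.

```bash
python3 -m inch '[{"dx":0.002,"dy":0,"dz":0.06,"rx":0,"ry":0.0,"rz":-0.004},{"dx":0.002,"dy":0,"dz":0.12,"rx":0,"ry":0,"rz":-0.004},{"dx":-0.01,"dy":0,"dz":0.127,"rx":0,"ry":0,"rz":-0.004},{"dx":-0.024,"dy":0,"dz":0.127,"rx":0,"ry":0,"rz":-0.004},{"dx":-0.036,"dy":0,"dz":0.127,"rx":0,"ry":0,"rz":-0.004}]' 1;  python3 -m inch '[{"dx":-0.008,"dy":0,"dz":0,"rx":0,"ry":0,"rz":0},{"dx":-0.016,"dy":0,"dz":0,"rx":0,"ry":0,"rz":0},{"dx":-0.024,"dy":0,"dz":0,"rx":0,"ry":0,"rz":0},{"dx":-0.032,"dy":0,"dz":0,"rx":0,"ry":0,"rz":0},{"dx":-0.04,"dy":0,"dz":0,"rx":0,"ry":0,"rz":0}]'; python3 -c "
from h import *
goal(-.07,.341,.012,90)"
```

```text
time: 6.25
tool_pos: [0.626, 0.1752, 0.013]
tool_rot: [-0.0, 0.742, 0.671, 0.001]
contact_force: [1.7, 2.1, -0.1]
gripper_width: 1.0
grasp_force: 0.1
time: 6.75
tool_pos: [0.623, 0.1448, 0.0135]
tool_rot: [-0.001, 0.742, 0.671, 0.002]
contact_force: [0.2, 6.9, 0.2]
gripper_width: 1.0
grasp_force: 3.3
t 6.75 at_f [-0.071   0.3529] z 0.0135 F [0.2 6.9 0.2] -> [0.623 0.133 0.012] d [-0.0149  0.0013  0.0018] r [ 0.0012 -0.0026 -0.0014] mm 12 deg 0.3
```

```bash
python3 -m inch '[{"dx":-0.005,"dy":0,"dz":0,"rx":0,"ry":0,"rz":0},{"dx":-0.01,"dy":0,"dz":0,"rx":0,"ry":0,"rz":0},{"dx":-0.015,"dy":0,"dz":0,"rx":0,"ry":0,"rz":0},{"dx":-0.018,"dy":0,"dz":0,"rx":0,"ry":0,"rz":0},{"dx":-0.018,"dy":0,"dz":0,"rx":0,"ry":0,"rz":0}]'; python3 -c "
from h import *
goal(-.07,.341,.012,90)"
```

```text
time: 7.25
tool_pos: [0.6219, 0.1329, 0.0135]
tool_rot: [-0.002, 0.742, 0.671, 0.004]
contact_force: [2.5, 15.9, -3.2]
gripper_width: 1.003
grasp_force: 7.3
t 7.25 at_f [-0.071  0.341] z 0.0135 F [ 2.5 15.9 -3.2] -> [0.623 0.133 0.012] d [-0.      0.0012  0.0019] r [ 0.0017 -0.0056 -0.0017] mm 2 deg 0.5
```

```bash
python3 -m inch '[{"dx":-0.004,"dy":0,"dz":0,"rx":0,"ry":0,"rz":0},{"dx":-0.008,"dy":0,"dz":0,"rx":0,"ry":0,"rz":0},{"dx":-0.01,"dy":0,"dz":0,"rx":0,"ry":0,"rz":0},{"dx":-0.01,"dy":0,"dz":0,"rx":0,"ry":0,"rz":0}]'; python3 -c "
from h import *
goal(-.07,.341,.012,90)
np.save('s3.npy',optics.grab_frame('side'))
im=optics.grab_frame('scene');np.save('c3.npy',im);save('c3.png',im,(235,165,395,265),5)"
```

```text
time: 7.65
tool_pos: [0.6219, 0.1331, 0.0149]
tool_rot: [-0.006, 0.742, 0.67, 0.01]
contact_force: [5.2, 42.1, -0.6]
gripper_width: 0.998
grasp_force: 20.8
t 7.65 at_f [-0.071   0.3412] z 0.0149 F [ 5.2 42.1 -0.6] -> [0.623 0.133 0.012] d [-0.0003  0.0012  0.0036] r [ 0.0028 -0.0151 -0.0017] mm 3 deg 1.3
```

View pics/c3.png

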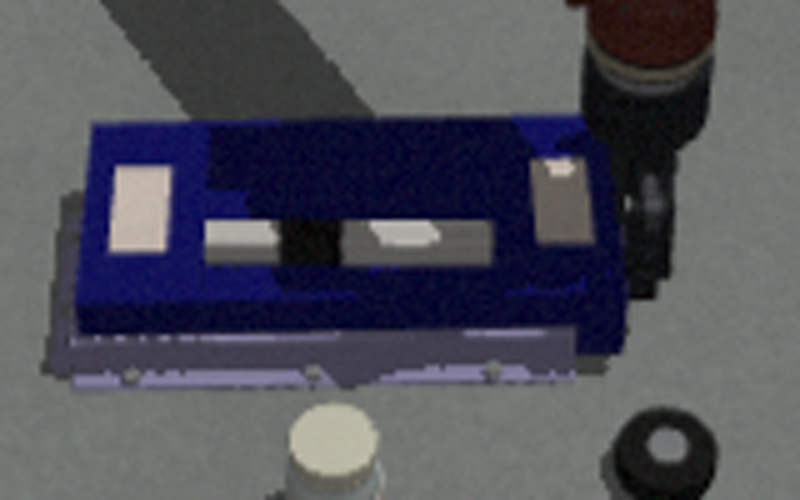

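```bash
python3 - <<'E'
from h import *
c=optics.camera_info("scene")
px=lambda a:np.array(a,float)/5+[235,165]-.1
for p in ray(c,px([[92,122],[75,303],[625,292]]),.059): print("top corner f",w2f(p).round(4))
for p in ray(c,px([[310,222],[495,220],[204,220]]),.025): print("sleeve,+end,vis -",p.round(4),w2f(p).round(4))
# expected docked top far edge in pixels of crop
P=np.array([[*f2w(q),.059] for q in([-.15,0],[0,0],[0,.33],[-.15,.33])])
print(((proj(c,P)-[235,165])*5).round(0).tolist())
goal(-.07,.41,.012,90)
E
```

```text
top corner f [-0.1529  0.0008]
top corner f [-0.0031  0.0008]
top corner f [-0.003  0.328]
sleeve,+end,vis - [ 0.579  -0.0658  0.025 ] [-0.0941  0.139 ]
sleeve,+end,vis - [0.5919 0.0509 0.025 ] [-0.0928  0.2564]
sleeve,+end,vis - [ 0.569  -0.1323  0.025 ] [-0.0975  0.0719]
[[90.0, 125.0], [73.0, 307.0], [628.0, 295.0], [606.0, 116.0]]
t 7.75 at_f [-0.071   0.3412] z 0.0149 F [ 5.2 41.  -0.7] -> [0.63  0.201 0.012] d [0.0859 0.001  0.0055] r [ 0.0028 -0.0148 -0.0016] mm 69 deg 1.3
```

The picture shows the box docked square in the corner. Its far edge is parallel to the long arm to within 1 mm, and its right end is against the short arm. The bar's sleeve is at crop (310,240), and its left end is near the hatch edge at (495,240). Next: back off and move over the bar.

```bash
python3 -m inch '[{"dx":0.05,"dy":0,"dz":0,"rx":0,"ry":0,"rz":0},{"dx":0.06,"dy":0,"dz":-0.05,"rx":0,"ry":0,"rz":0},{"dx":0.06,"dy":0,"dz":-0.11,"rx":0,"ry":0,"rz":0},{"dx":0.06,"dy":0,"dz":-0.15,"rx":0,"ry":0,"rz":0},{"dx":0.04,"dy":-0.01,"dz":-0.15,"rx":0,"ry":0,"rz":0}]' 0.2; python3 -c "
from h import *
goal(-.094,.139,.14,90)"
```

```text
time: 8.25
tool_pos: [0.6204, 0.1552, 0.1413]
tool_rot: [0.004, 0.741, 0.672, 0.006]
contact_force: [1.6, 0.4, 0.6]
gripper_width: 0.598
grasp_force: 0.0
t 8.25 at_f [-0.0746  0.363 ] z 0.1413 F [1.6 0.4 0.6] -> [ 0.579 -0.066  0.14 ] d [-0.28   -0.0245  0.0003] r [ 0.0098 -0.0024  0.0005] mm 225 deg 0.9
```

```bash
python3 -m inch '[{"dx":-0.28,"dy":-0.0245,"dz":0,"rx":0,"ry":0,"rz":0},{"dx":-0.28,"dy":-0.0245,"dz":0,"rx":0.003,"ry":0,"rz":0},{"dx":-0.28,"dy":-0.0245,"dz":0,"rx":0.003,"ry":0,"rz":0},{"dx":-0.28,"dy":-0.0245,"dz":0,"rx":0.003,"ry":0,"rz":0},{"dx":-0.28,"dy":-0.0245,"dz":0,"rx":0.003,"ry":0,"rz":0}]' 0.2; python3 -m inch '[{"dx":0,"dy":0,"dz":0,"rx":0,"ry":0,"rz":0}]';python3 -c "
from h import *
goal(-.094,.139,.01,90)
im=optics.grab_frame('wrist');save('w2.png',im)
c=optics.camera_info('wrist')
s=state();R=toolrot()
P=s['tool_pos']+R.apply(np.array([[0,0,0],[.011,0,0],[-.011,0,0]]));P[:,2]=.025;print(proj(c,P).round(0).tolist())
for r in nets.boxes_of('wrist','bar')[:2]: print(r)
np.save('w2.npy',im)"
```

```text
time: 8.75
tool_pos: [0.5729, -0.0713, 0.1334]
tool_rot: [-0.0, 0.742, 0.67, -0.002]
contact_force: [0.7, 0.9, 0.3]
gripper_width: 0.602
grasp_force: 0.0
time: 8.85
tool_pos: [0.5732, -0.071, 0.1333]
tool_rot: [-0.0, 0.743, 0.669, -0.002]
contact_force: [0.7, 0.4, 0.8]
gripper_width: 0.6
grasp_force: 0.0
t 8.85 at_f [-0.0994  0.1333] z 0.1333 F [0.7 0.4 0.8] -> [ 0.579 -0.066  0.01 ] d [0.0075 0.0072 0.154 ] r [-0.0019  0.0015 -0.0039] mm 124 deg 0.4
[[320.0, 190.0], [320.0, 177.0], [320.0, 202.0]]
{'bbox': [338.0, 149.3, 35.3, 240.7], 'confidence': 0.93}
{'bbox': [567.6, 354.2, 42.7, 31.8], 'confidence': 0.69}
```

View pics/w2.png

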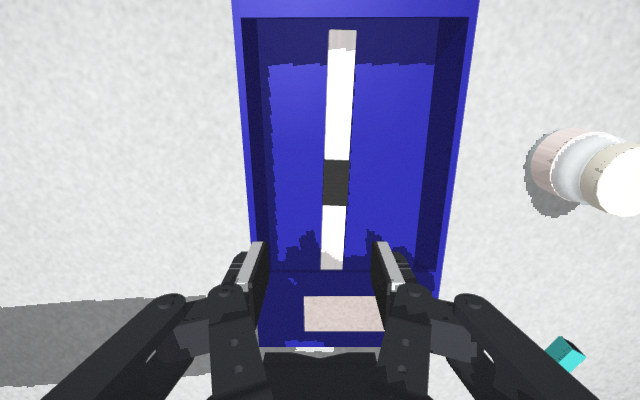

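The wrist view shows the bar inside the open hatch. The sleeve is centred at (336,183) and the bar runs from (342,30) to (332,268). The plain metal and the black sleeve confirm it is the right bar, not the turquoise one at (565,355).

```bash
python3 - <<'E'
from h import *
c=optics.camera_info("wrist")
P=ray(c,[[336.5,183],[342,30],[332,262],[336,161],[335,206]],.025)
for p in P: print(p.round(4),w2f(p).round(4))
h=ray(c,[[244,18],[468,17]],.055)
for p in h: print("hatch +y edge",w2f(p).round(4))
d=P[1]-P[2];print("yaw vs stop deg",np.degrees(np.arctan2(-d[0],d[1])-F[2]).round(2))
p=w2f(P[0]);goal(p[0],p[1],.01,90)
E
```

```text
[ 0.5877 -0.0634  0.025 ] [-0.0857  0.1422]
[0.6014 0.0504 0.025 ] [-0.0832  0.2569]
[ 0.5773 -0.1375  0.025 ] [-0.0888  0.0675]
[ 0.5889 -0.0448  0.025 ] [-0.0863  0.1609]
[ 0.5847 -0.0837  0.025 ] [-0.0867  0.1218]
hatch +y edge [-0.1466  0.2592]
hatch +y edge [-0.0066  0.2591]
yaw vs stop deg -1.68
t 8.95 at_f [-0.0994  0.1364] z 0.1325 F [ 0.1 -1.2  1. ] -> [ 0.588 -0.063  0.01 ] d [0.0074 0.0177 0.1531] r [-0.0025  0.0004 -0.0017] mm 123 deg 0.3
```

```bash
python3 -m inch '[{"dx":0.006,"dy":0.017,"dz":0.0,"rx":-0.002,"ry":0,"rz":0.018},{"dx":0.006,"dy":0.017,"dz":0.05,"rx":-0.002,"ry":0,"rz":0.018},{"dx":0.006,"dy":0.017,"dz":0.1,"rx":-0.002,"ry":0,"rz":0.018},{"dx":0.006,"dy":0.017,"dz":0.13,"rx":-0.002,"ry":0,"rz":0.018},{"dx":0.006,"dy":0.017,"dz":0.145,"rx":-0.002,"ry":0,"rz":0.018}]' 0.2; python3 -c "
from h import *
goal(-.0865,.1415,.009,88.3)"
```

```text
time: 9.45
tool_pos: [0.5845, -0.0616, 0.0119]
tool_rot: [-0.003, 0.75, 0.662, -0.003]
contact_force: [0.0, -0.6, -0.1]
gripper_width: 0.601
grasp_force: 0.0
t 9.45 at_f [-0.0891  0.1437] z 0.0119 F [ 0.  -0.6 -0.1] -> [ 0.587 -0.064  0.009] d [-0.0027  0.0033  0.0036] r [-0.0053 -0.0001  0.0026] mm 4 deg 0.5
```

```bash
python3 -m inch '[{"dx":-0.002,"dy":0.003,"dz":0.0025,"rx":-0.004,"ry":0,"rz":0.002},{"dx":-0.002,"dy":0.003,"dz":0.0025,"rx":-0.004,"ry":0,"rz":0.002}]' 0.2;  python3 -m inch '[{"dx":0,"dy":0,"dz":0,"rx":0,"ry":0,"rz":0},{"dx":0,"dy":0,"dz":0,"rx":0,"ry":0,"rz":0},{"dx":0,"dy":0,"dz":0,"rx":0,"ry":0,"rz":0},{"dx":0,"dy":0,"dz":0,"rx":0,"ry":0,"rz":0},{"dx":0,"dy":0,"dz":0,"rx":0,"ry":0,"rz":0}]' -1; python3 -c "
from h import *
goal(-.0865,.1415,.009,88.3)"
```

```text
time: 9.65
tool_pos: [0.5893, -0.0651, 0.0135]
tool_rot: [0.002, 0.751, 0.66, 0.001]
contact_force: [-0.5, 0.7, 0.3]
gripper_width: 0.6
grasp_force: 0.0
time: 10.15
tool_pos: [0.5895, -0.0655, 0.0142]
tool_rot: [0.002, 0.751, 0.66, 0.001]
contact_force: [-0.9, 0.7, 5.5]
gripper_width: 0.213
grasp_force: 62.4
t 10.15 at_f [-0.0837  0.1403] z 0.0142 F [-0.9  0.7  5.5] -> [ 0.587 -0.064  0.009] d [ 0.0014 -0.0036  0.0065] r [ 0.0032  0.0003 -0.0009] mm 6 deg 0.3
```

```bash
python3 -m inch '[{"dx":0,"dy":0,"dz":-0.004,"rx":0,"ry":0,"rz":0},{"dx":-0.005,"dy":0,"dz":-0.005,"rx":0,"ry":0,"rz":0},{"dx":-0.01,"dy":0,"dz":-0.005,"rx":0,"ry":0,"rz":0},{"dx":-0.01,"dy":0,"dz":-0.005,"rx":0,"ry":0,"rz":0}]' -1; python3 -c "
from h import *
goal(-.0865,.1315,.013,88.3)
im=optics.grab_frame('wrist');save('w3.png',im)"
```

```text
time: 10.55
tool_pos: [0.5865, -0.0737, 0.0157]
tool_rot: [0.0, 0.752, 0.66, 0.0]
contact_force: [-0.1, -1.0, -1.3]
gripper_width: 0.217
grasp_force: 61.5
t 10.55 at_f [-0.0859  0.1319] z 0.0157 F [-0.1 -1.  -1.3] -> [ 0.586 -0.074  0.013] d [-0.0005 -0.0008  0.0034] r [ 0.0005  0.0002 -0.0013] mm 3 deg 0.1
```

View pics/w3.png

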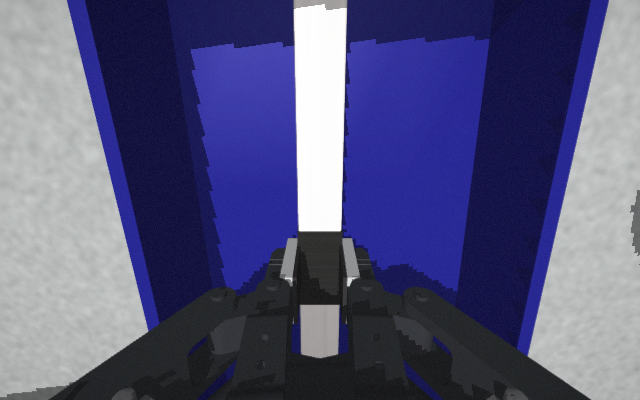

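The bar is gripped at its sleeve (320,265), straight in the tool, and its weight (1.3 N) shows on the sensor. Next: tilt it, left end up.

```bash
python3 -m inch '[{"dx":-0.001,"dy":0,"dz":-0.0125,"rx":0,"ry":0.058,"rz":0},{"dx":-0.0035,"dy":0,"dz":-0.025,"rx":0,"ry":0.116,"rz":0},{"dx":-0.007,"dy":0,"dz":-0.037,"rx":0,"ry":0.174,"rz":0},{"dx":-0.009,"dy":0,"dz":-0.049,"rx":0,"ry":0.233,"rz":0},{"dx":-0.009,"dy":0,"dz":-0.049,"rx":0,"ry":0.233,"rz":0}]' -1; python3 -c "
from h import *
goal(-.0865,.21,.09,88.3,20)
R=toolrot();p=state()['tool_pos'];m=R.as_matrix()
for s in(.115,-.115): e=p+m[:,0]*s-m[:,2]*.008; print(w2f(e).round(3),e[2].round(3))
print(state()['ft_torque'])"
```

```text
time: 11.1
tool_pos: [0.5864, -0.0826, 0.0559]
tool_rot: [-0.113, 0.741, 0.649, 0.131]
contact_force: [0.2, -0.2, -0.9]
gripper_width: 0.212
grasp_force: 61.5
t 11.1 at_f [-0.0851  0.123 ] z 0.0559 F [ 0.2 -0.2 -0.9] -> [0.594 0.004 0.09 ] d [ 0.1166 -0.0054 -0.003 ] r [ 0.0028  0.0003 -0.0022] mm 93 deg 0.3
[-0.082  0.228] 0.103
[-0.089  0.012] 0.024
[-0.21333802 -0.00052145  0.02865783]
```

```bash
python3 -m inch '[{"dx":0.025,"dy":0,"dz":0,"rx":0,"ry":0,"rz":0},{"dx":0.05,"dy":0,"dz":0,"rx":0,"ry":0,"rz":0},{"dx":0.08,"dy":0,"dz":0,"rx":0,"ry":0,"rz":0},{"dx":0.11,"dy":0,"dz":0,"rx":0,"ry":0,"rz":0},{"dx":0.12,"dy":0,"dz":0,"rx":0,"ry":0,"rz":0}]' -1; python3 -c "
from h import *
goal(-.0865,.21,.22,88.3,20)
R=toolrot();p=state()['tool_pos'];m=R.as_matrix()
for s in(.115,-.115): e=p+m[:,0]*s-m[:,2]*.008; print(w2f(e).round(3),e[2].round(3))"
```

```text
time: 11.6
tool_pos: [0.5976, 0.0113, 0.0885]
tool_rot: [-0.114, 0.739, 0.651, 0.131]
contact_force: [-0.1, 0.6, -0.4]
gripper_width: 0.209
grasp_force: 61.5
t 11.6 at_f [-0.0832  0.2176] z 0.0885 F [-0.1  0.6 -0.4] -> [0.594 0.004 0.22 ] d [ 0.047  -0.0035 -0.1578] r [0.001  0.0007 0.0013] mm 132 deg 0.2
[-0.08   0.323] 0.135
[-0.086  0.107] 0.057
```

```bash
python3 -m inch '[{"dx":0.012,"dy":0,"dz":-0.033,"rx":0,"ry":0,"rz":0},{"dx":0.024,"dy":0,"dz":-0.066,"rx":0,"ry":0,"rz":0},{"dx":0.036,"dy":0,"dz":-0.1,"rx":0,"ry":0,"rz":0},{"dx":0.047,"dy":0,"dz":-0.13,"rx":0,"ry":0,"rz":0},{"dx":0.055,"dy":0,"dz":-0.155,"rx":0,"ry":0,"rz":0}]' -1; python3 -m inch '[{"dx":0,"dy":0,"dz":0,"rx":0,"ry":0,"rz":0},{"dx":0,"dy":0,"dz":0,"rx":0,"ry":0,"rz":0},{"dx":0,"dy":0,"dz":0,"rx":0,"ry":0,"rz":0},{"dx":0,"dy":0,"dz":0,"rx":0,"ry":0,"rz":0}]'; python3 -c "
from h import *
R=toolrot();p=state()['tool_pos'];m=R.as_matrix()
for s in(.115,-.115): e=p+m[:,0]*s-m[:,2]*.008; print(w2f(e).round(3),e[2].round(3))
im=optics.grab_frame('scene');save('c4.png',im,(195,105,395,265),4)
im=optics.grab_frame('wrist');print(state()['joint_vel'].round(3))"
```

```text
time: 12.1
tool_pos: [0.5973, 0.0079, 0.2208]
tool_rot: [-0.113, 0.74, 0.65, 0.131]
contact_force: [-0.4, -0.8, -1.9]
gripper_width: 0.21
grasp_force: 61.5
time: 12.5
tool_pos: [0.5962, 0.0083, 0.2175]
tool_rot: [-0.115, 0.74, 0.65, 0.13]
contact_force: [-0.5, -0.1, -1.8]
gripper_width: 0.214
grasp_force: 61.5
[-0.081  0.32 ] 0.264
[-0.088  0.104] 0.186
[-0.001 -0.005 -0.008  0.002  0.001 -0.   ]
```

View pics/c4.png

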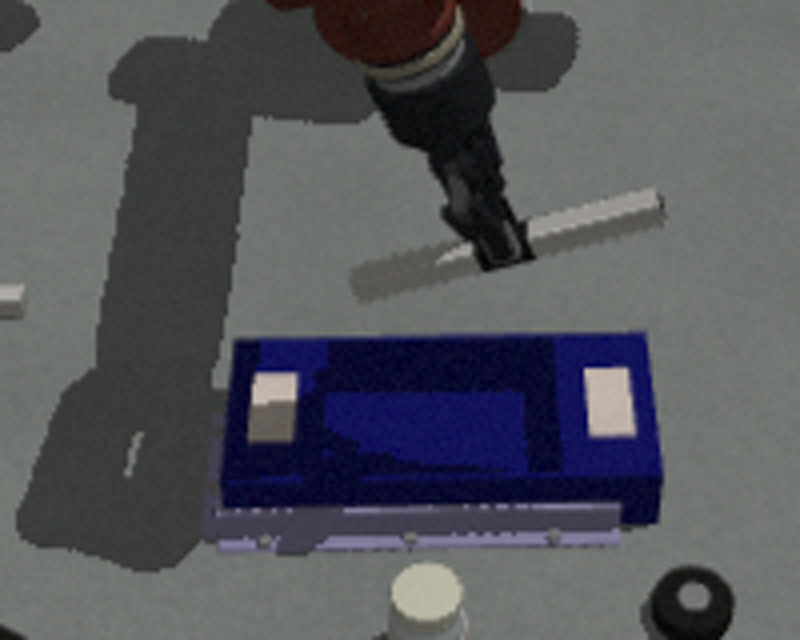

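The picture shows the bar held clear above the bench, from crop (355,285) to (660,205). The box is unmoved in its corner (221,480)–(660,475). Handing in.

```bash
python3 -c "
from plant import ticket
print(ticket.job_done())"
```

```text
the job is handed in; nothing more can be done
None
```

I handed the job in at about 12.6 s of the 72 s allowed: in the last picture the box sits flush in the stop's corner, and the gripper is holding the bar still with both ends at least 18 cm above the bench; the hand-in returned no verdict.

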